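# Stamp the blank tag with a mallet blow

## Task

Pick up the mallet and stamp the blank tag: strike the sprung stem of the stand that holds the tag well down into its guide with a brisk blow of the mallet head, not a slow push and not with the gripper. Then stand the mallet upright on its head on the black rubber mat again. Do not press down the stem of the empty stand, and leave the other things where they lie.

Things in the scene. Friction and masses are not known exactly. Their poses are not given: they have to be found in the camera images.
- mallet: Short mallet standing on its head: upright cylinder 44 mm dia, 76 mm tall, steel with two flat grey plastic faces. Level wooden handle, a bar 22 mm wide, 26 mm tall, middle line 38 mm above the lower face, ending 147 mm from the head's axis. About 0.28 kg, centre of mass 12 mm from the head's axis. Origin: centre of the head's lower face; the handle runs along -x, z up the head's axis.
- mallet_grip (a point): Point on the middle line of the mallet's handle, 55 mm from the head's axis (at -55, 0, 38 mm in the mallet's frame); a good place to grip across the handle's 22 mm width from above.
- mat: Black rubber mat 160 x 160 x 4 mm, fixed on the trolley top; the mallet stands on it at the start. Origin: centre of its underside. Beyond the mat (x above about 0.52 m, y below -0.02 m) stand two fixed machines 0.4 m tall: carry the mallet past in front of them.
- mat_top (a point): Centre of the mat's upper face.
- stand_loaded: The stand to use: fixed grey C-shaped stamping stand, base 115 x 76 mm, arm 88 mm high, with an upright steel guide (38 mm dia, top at 100 mm) out of which a sprung steel stem sticks up. A flat aluminium tag (30 mm wide, 3 mm thick) lies in it and stands out 37 mm beyond the base at the open side. Origin: base underside, on the stem's axis; -x to the open side.
- stem_loaded_top (a point): Centre of the top of the loaded stand's stem: a round flat steel cap of 26 mm diameter, 136 mm above the trolley when up.
- stem_loaded (a joint): How far the loaded stand's stem is pushed down, m: 0 up, 0.024 at its stop. A spring pushes it up (about 2 N at the top, 5 N at the stop) and returns it when let go. The stamp works when the stem passes 14 mm while still moving down faster than 0.05 m/s, so carry the blow through to about 20 mm.
- stand_empty: A second stamping stand exactly like the first but with no tag in it. Which of the two stands is on the left varies. Same origin and axes.
- stem_empty_top (a point): Centre of the top of the empty stand's stem, 136 mm above the trolley.
- stem_empty (a joint): How far the empty stand's stem is pushed down, m: must stay up (0).
- plug: Bystander: black cable connector, 32 x 64 x 28 mm, lying in front of the stands. Origin: centre of its underside.
- carton: Bystander: small cardboard carton, 46 x 70 x 34 mm, behind the stands. Origin: centre of its underside.
- brass_coupling: Bystander: brass air coupling, 21 x 61 x 22 mm, lying in front of the stands. Origin: centre of its underside.

How it is judged:
By the outcome, as a careful person would: the job done as asked, in the order asked, and still so for the second after the job is handed in, with the robot touching nothing.
It also fails if it takes over 64 s, if anything falls off the work surface, if the arm or the gripper's body presses on something with over 40 N, if the wrist force passes 120 N, or if a joint passes its speed limit or range.

## Robot

A 7-joint arm with a two-finger parallel gripper is mounted at the origin on a cart in front of the work surface, level with it; the furniture and walls round the work are solid. World frame = base frame: x ahead of the robot, y to its left, z up, the work surface at z = 0. Lengths are in m, angles in rad, forces in N, time in s.
With the tool pointing down it reaches from about 0.35 to 0.9 m from the base axis. Payload 19.9 kg.
Tool frame: the origin (TCP) lies between the finger pads; the fingertips stand 19 mm ahead of it and the grasp point (between the pads) is the TCP; z points along the fingers, y is the line along which they close (so a half turn about z gives the same grasp; the last joint's range is limited). The gripper opens to 94 mm and grips with 3 to 60 N. Pads are 16 mm wide; open, the fingers measure 119 mm over their backs; the gripper's body (75 mm by 177 mm) begins 78 mm behind the grasp point.
Start: joints at [-1.234, 0.417, -0.01, 1.614, 0.005, 1.111, -0.053], TCP at [0.231, 0.581, 0.2] pointing down, gripper open.
Joint ranges: [-2.81, 2.81], [-0.39, 2.02], [-1.27, 1.25], [0.06, 2.57], [-1.19, 4.33], [0.19, 2], [-2.82, 2.82]. Speed limits (rad/s): [1.89, 1.89, 2.39, 2.39, 3.01, 3.01, 3.01].

## Interface

Orientations are given as a 3x3 rotation matrix whose columns are the frame's x, y, z axes.
In Python, from rig import robot gives the robot as it stands. Calls block until the motion is done:
- robot.move_ptp(position, orientation): joint-space move of the TCP to a pose.
- robot.move_linear(position, velocity=0.15, frame=None, threshold=None): straight line of the TCP; frame=None keeps the orientation; velocity is the mean speed in m/s. With threshold (N) it stops when the force on the tool has changed by that much, and returns True; else False.
- robot.goto_joints(angles): joint-space move.
- robot.gripper_to(opening): finger opening in m; the grip force is fixed at half the most; returns when the fingers have stopped.
- robot.pause(seconds).
- robot.ik(position, orientation): joint angles nearest the present ones, or None.
- robot.get_state(): the state.
- robot.grab_frame(name): name is "side" or "top" or "wrist"; returns the picture (384x512x3 uint8, red, green, blue); there is no depth.
- robot.camera_info(name): a dict with "fx", "fy", "cx", "cy" (pixels), "rvec" (rotation vector, rad) and "tvec" (3), from world to camera coordinates, as OpenCV has them. Camera axes: x right, y down, z forward; pixel columns grow to the right and rows downward; lengths in m; the calibration is good to about 2 mm. The wrist camera is an equidistant fisheye: a pixel r from the principal point sees the ray r / f radians off the axis. A picture is of the moment at which its call begins: read the wrist's pose just before it. camera_info takes no time and is no camera call; for the wrist camera it gives the pose at the moment of the call.
A pose or a line that the arm cannot do raises robot.PlanningError and nothing moves.
- robot.sign_off(): hands the job in; it is judged then, once.
The state is a dict: "time": time; "qpos": joint angles; "joint_vel": joint speeds; "effort": joint torques, N m; "ee_pos": TCP position; "tool_rot": TCP orientation; "force": force on the tool from outside, world axes, zero at the start; "moment": the same for the moment, N m; "opening": finger opening in m; "grasp_force": force on a finger pad.
Only numpy, scipy, OpenCV 4.12 (cv2) and the standard library are available. Lean on these libraries where they do the work, as an engineer would, in place of code of your own. Each camera call takes 0.05 s, during which the arm holds its last target. There are 200 camera calls.

## Working session

There is one attempt and no reset: what is moved stays moved. The work goes in short steps, each a Python script; the robot and the scene stay as the last script left them, time stands still between calls to the robot, and variables do not carry over. Pictures are saved under pics/ and viewed, at most 10 in all, crops included, and the job is handed in when it is done.

```bash
ls; mkdir -p pics
python3 - <<'E'
from rig import robot
import cv2
s=robot.get_state();print(s['time'],s['qpos'],s['ee_pos'])
for n in ("side","top","wrist"):
    i=robot.camera_info(n);print(n,i)
    cv2.imwrite(f"pics/{n}0.png",robot.grab_frame(n)[:,:,::-1])
E
```

```text
pics
0.0 [-1.23448945  0.41795666 -0.01031546  1.61416705  0.00469476  1.11064974
 -0.0530308 ] [0.23042045 0.58058251 0.19983901]
side {'fx': 409.06926899277545, 'fy': 409.06926899277545, 'cx': 261.9381441668784, 'cy': 195.3969837390813, 'rvec': array([ 2.12990399, -0.15376512,  0.0501763 ]), 'tvec': array([-0.54171005,  0.13008755,  1.32719397])}
top {'fx': 422.1322848793254, 'fy': 422.1322848793254, 'cx': 262.2713425653415, 'cy': 192.69312141102284, 'rvec': array([ 2.12914474, -2.17100168,  0.12645585]), 'tvec': array([0.02719674, 0.54828186, 1.2298954 ])}
wrist {'fx': 297.3186396354542, 'fy': 297.3186396354542, 'cx': 260.6526292278133, 'cy': 192.9926010119389, 'rvec': array([-2.43627893, -1.65371471, -0.19177169]), 'tvec': array([-0.62492814, -0.02284189,  0.39008384])}
```

View pics/side0.png

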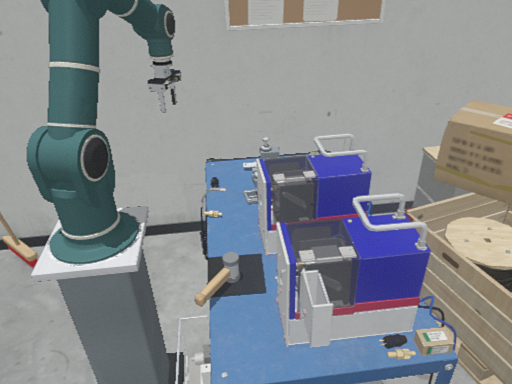

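View pics/top0.png

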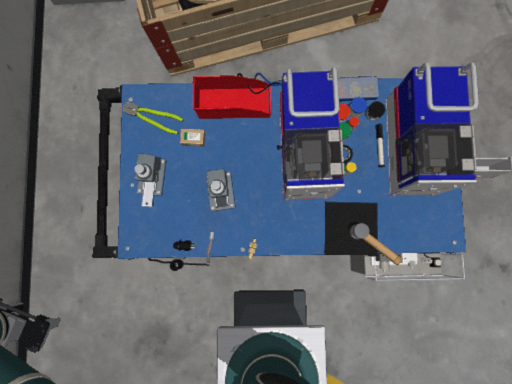

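Side view: the mallet head is at about (231,265) on the mat, with its handle towards (205,298), and the stands are at about (265,145) and (250,195). Top view: mallet head at (360,232) with handle end at (398,262). The left stand at (147,175) has the bright tag at (147,200), so it is the loaded one. The right stand at (218,187) is empty.

```bash
cat > h.py <<'E'
import numpy as np, cv2
from rig import robot
def ray(info,uv,fish=False):
    R=cv2.Rodrigues(info['rvec'])[0]; c=-R.T@info['tvec']
    x=(uv[0]-info['cx'])/info['fx']; y=(uv[1]-info['cy'])/info['fy']
    if fish:
        t=np.hypot(x,y); d=np.array([x/t*np.sin(t),y/t*np.sin(t),np.cos(t)]) if t>1e-9 else np.array([0,0,1.])
    else: d=np.array([x,y,1.]); d/=np.linalg.norm(d)
    return c,R.T@d
def onz(info,uv,z,fish=False):
    c,d=ray(info,uv,fish); return c+d*(z-c[2])/d[2]
def tri(rays):
    A=sum(np.eye(3)-np.outer(d,d) for c,d in rays); b=sum((np.eye(3)-np.outer(d,d))@c for c,d in rays)
    p=np.linalg.solve(A,b); return p,[np.linalg.norm(np.cross(p-c,d)) for c,d in rays]
def down(yaw): # tool z down, tool y (closing) at angle yaw from world x
    y=np.array([np.cos(yaw),np.sin(yaw),0]); z=np.array([0,0,-1.]); return np.column_stack([np.cross(y,z),y,z])
E
python3 - <<'E'
from h import *
t=robot.camera_info('top'); s=robot.camera_info('side')
for n,uv,z in [('stemL',(142,172),.136),('tagL',(147,206),.03),('stemR',(217,186),.136),('mhead',(360,231),.08),('hend',(399,262),.04),('mat1',(326,203),.004),('mat2',(378,203),.004),('mat3',(325,254),.004),('mat4',(377,255),.004)]:
    print(n,onz(t,uv,z).round(4))
print(tri([ray(t,(360,231)),ray(s,(231,257))]))
st=robot.get_state(); print(st['tool_rot'].round(3))
w=robot.camera_info('wrist');R=cv2.Rodrigues(w['rvec'])[0];print('cam',-R.T@w['tvec'],R.T.round(3))
for y in [(.45,.33),(.40,-.2),(.45,-.2)]:
    for k in (0,np.pi/2,-np.pi/2,-.8,.8): print(y,k,robot.ik(np.array([*y,.3]),down(k)))
E
```

```text
stemL [0.6006 0.3492 0.136 ]
tagL [0.5161 0.364  0.03  ]
stemR [0.5569 0.1404 0.136 ]
mhead [ 0.4273 -0.2603  0.08  ]
hend [ 0.3365 -0.378   0.04  ]
mat1 [ 0.517  -0.1774  0.004 ]
mat2 [ 0.5139 -0.3358  0.004 ]
mat3 [ 0.3629 -0.1685  0.004 ]
mat4 [ 0.357  -0.3244  0.004 ]
(array([ 0.42842844, -0.26164846,  0.07363227]), [np.float64(0.0009332758316002142), np.float64(0.0009332758316003435)])
[[-0.929  0.369 -0.   ]
 [ 0.369  0.929 -0.001]
 [-0.    -0.001 -1.   ]]
cam [0.16841906 0.60553241 0.38507355] [[ 0.369  0.905  0.213]
 [ 0.929 -0.359 -0.084]
 [ 0.     0.229 -0.973]]
(0.45, 0.33) 0 [-0.97406864  0.22386068  0.34230267  1.66495912 -0.07818854  1.26624249
 -0.61618779]
(0.45, 0.33) 1.5707963267948966 [-0.74225305  0.21790043  0.06471903  1.65723697 -0.01465302  1.26692783
  0.89612071]
(0.45, 0.33) -1.5707963267948966 [-1.17156847  0.24341778  0.58549809  1.67106516 -0.13994278  1.26922937
 -2.12875237]
(0.45, 0.33) -0.8 [-1.07377711  0.23166847  0.46384119  1.66811402 -0.10785202  1.26721577
 -1.38832674]
(0.45, 0.33) 0.8 [-0.85291128  0.21884409  0.19668733  1.66097404 -0.044488
[... 422 characters left out ...]
1.91913921  0.0251507   1.24223092
 -0.42016452]
(0.4, -0.2) 0.8 [-0.86736086 -0.08395134  1.22256459  1.92371502  0.08321861  1.24762984
  1.12758777]
(0.45, -0.2) 0 [-0.45912548  0.1150291   0.89262823  1.82548856 -0.09447836  1.24510252
  0.46057205]
(0.45, -0.2) 1.5707963267948966 [-0.67365282  0.16264312  1.15800186  1.82915118 -0.15692072  1.2504208
  2.10002788]
(0.45, -0.2) -1.5707963267948966 [-0.73847451  0.19473603  1.25234166  1.8300003  -0.19452724  1.25557202
 -1.00164115]
(0.45, -0.2) -0.8 [-0.45912548  0.1150291   0.89262823  1.82548856 -0.09447836  1.24510252
 -0.33942795]
(0.45, -0.2) 0.8 [-0.68222024  0.16602988  1.16978257  1.82927084 -0.16098247  1.25090775
  1.33358233]
```

View pics/wrist0.png

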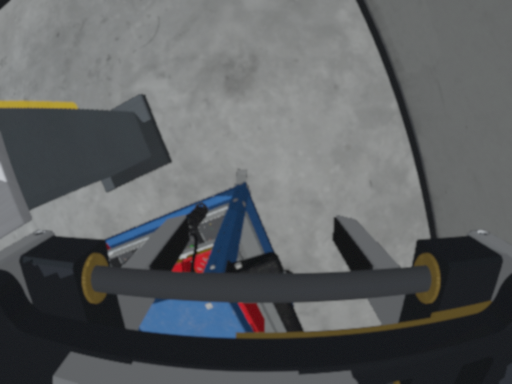

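The left stand is confirmed as the loaded one. The wrist view shows mostly floor and the gripper's own parts below row 230, so the useful view lies on the tool's +x side. Next I measure the stems from two wrist positions.

```bash
cat >> h.py <<'E'
def polar(r,az,z,psi=0.):
    """joints for TCP at polar r,az,height z; tool y at az+psi; keeps the arm in its vertical plane"""
    p=robot.get_state()['ee_pos']; a0=np.arctan2(p[1],p[0])
    q=robot.ik(np.array([r*np.cos(a0),r*np.sin(a0),z]),down(a0+psi))
    if q is None: raise RuntimeError('no ik')
    q=np.array(q); q[0]-=az-a0; return q
def snap(n):
    i=robot.camera_info('wrist'); f=robot.grab_frame('wrist'); cv2.imwrite(f'pics/{n}.png',f[:,:,::-1]); np.save(f'pics/{n}.npy',i,allow_pickle=True); return i
E
python3 - <<'E'
from h import *
S=np.array([.6006,.3492]); az=np.arctan2(S[1],S[0]); e=np.array([-np.sin(az),np.cos(az)])
for n,d in (('A',.06),('B',.165)):
    p=S-e*d-S/np.linalg.norm(S)*.03; q=polar(np.hypot(*p),np.arctan2(p[1],p[0]),.30); print(q.round(2))
    robot.goto_joints(q); s=robot.get_state(); print(s['time'],s['ee_pos'].round(4),p,s['qpos'].round(2)); snap('w'+n)
a,b=cv2.imread('pics/wA.png'),cv2.imread('pics/wB.png')
cv2.imwrite('pics/AB.png',np.vstack([a[:290],b[:290]]))
E
```

```text
[-0.48  0.43 -0.    1.37  0.    1.34 -0.05]
1.9333 [0.604  0.2836 0.2998] [0.60482317 0.28225103] [-0.48  0.43 -0.    1.37  0.    1.34 -0.05]
[-0.33  0.46 -0.    1.32  0.    1.36 -0.05]
2.4833 [0.6578 0.191  0.2997] [0.6575999  0.19147869] [-0.33  0.47 -0.    1.32  0.    1.36 -0.05]
```

View pics/AB.png

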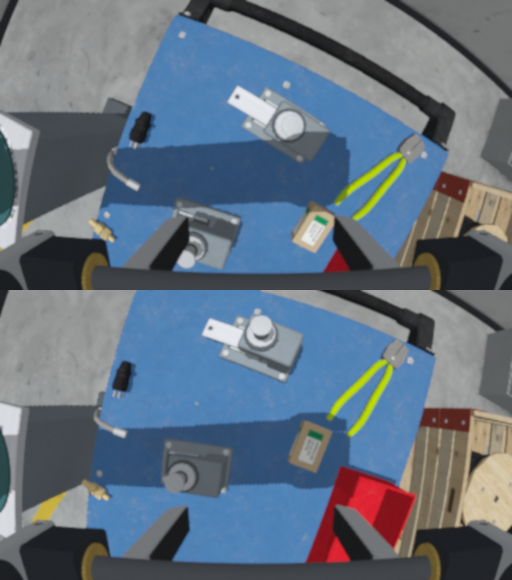

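View A shows the loaded stem cap at about (289,124), with the tag pointing towards (240,97). View B shows it at about (262,37), and the empty stem at about (181,185). I'll refine the caps with circle fits.

Run:
```python
from h import *
out=[]
for n,(u,v) in (('A',(289,124)),('B',(262,37)),('A',(190,247)),('B',(181,187))):
    g=cv2.imread(f'pics/w{n}.png'); x0,y0=u-35,max(v-35,0); c=cv2.resize(g[y0:y0+70,x0:x0+70],None,fx=5,fy=5,interpolation=cv2.INTER_CUBIC)
    h=cv2.HoughCircles(cv2.medianBlur(cv2.cvtColor(c,cv2.COLOR_BGR2GRAY),7),cv2.HOUGH_GRADIENT,1.5,20,param1=80,param2=25,minRadius=40,maxRadius=95)
    hs=[] if h is None else h[0][:4]
    for k,(x,y,r) in enumerate(hs):
        cv2.circle(c,(int(x),int(y)),int(r),[(0,0,255),(0,255,0),(255,0,0),(0,255,255)][k],1); print(n,x/5+x0-.4,y/5+y0-.4,r/5)
    cv2.imwrite('pics/t.png',c); out.append(cv2.copyMakeBorder(c,0,350-c.shape[0],0,350-c.shape[1],0))
m=np.vstack([np.hstack(out[:2]),np.hstack(out[2:])]); cv2.imwrite('pics/caps.png',cv2.resize(m,(600,600)))
```

```text
A 288.25 124.75 14.3
A 293.05002 123.85 18.170002
A 284.35 123.25 14.839999
A 289.45 120.85 18.14
B 260.65 41.35 15.139999
B 260.95 34.75 10.190001
B 264.55002 43.75 10.67
B 257.05002 44.05 11.059999
A 192.85 246.85 10.16
A 185.35 259.75 9.08
```

View pics/caps.png

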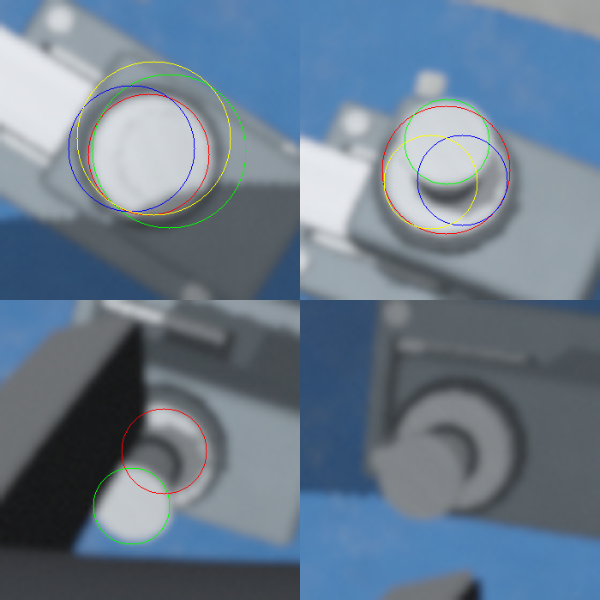

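In A the cap is the inner disc at about (291.5,125), and in B it is the green circle at (261,34.8). The empty cap is at (185,260) in A and (174.5,193) in B. Triangulating.

Run:
```python
from h import *
A=np.load('pics/wA.npy',allow_pickle=True).item();B=np.load('pics/wB.npy',allow_pickle=True).item();t=robot.camera_info('top')
for a,b,tt in (((291.8,125),(260.95,34.75),(142,172)),((185.35,259.75),(174.5,192.8),(217,186))):
    p,e=tri([ray(A,a,1),ray(B,b,1)]);print('AB',p.round(4),np.round(e,4)); 
    p,e=tri([ray(A,a,1),ray(B,b,1),ray(t,tt)]);print('ABt',p.round(4),np.round(e,4))
    print(onz(A,a,.136,1),onz(B,b,.136,1),onz(t,tt,.136))
# guide ring (z .1)
print('guide',onz(A,(288.25,124.75),.1,1),onz(B,(260.65,41.35),.1,1))
# mallet views
mal=np.array([.428,-.261]);x=np.array([.617,.787])
s=robot.get_state();
robot.goto_joints(polar(.38,.35,.30)); 
g=mal-.055*x
for n,p,z in (('C',g-.02*x,.22),('D',g-.0*x+.0,.34)):
    q=polar(np.hypot(*p),np.arctan2(p[1],p[0]),z)
    if n=='C':
        q0=polar(.38,np.arctan2(p[1],p[0]),.30); robot.goto_joints(q0); q=polar(np.hypot(*p),np.arctan2(p[1],p[0]),z)
    robot.goto_joints(q); snap('w'+n); print(robot.get_state()['time'],robot.get_state()['ee_pos'])
a,b=cv2.imread('pics/wC.png'),cv2.imread('pics/wD.png')
cv2.imwrite('pics/CD.png',np.vstack([a[:290],b[:290]]))
```

```text
AB [0.6086 0.3593 0.1356] [0.0002 0.0002]
ABt [0.6075 0.3607 0.1139] [0.003  0.0051 0.0053]
[0.60831806 0.35917098 0.136     ] [0.6087945  0.35934895 0.136     ] [0.60056821 0.34924068 0.136     ]
AB [0.5589 0.1472 0.1385] [0.0006 0.0006]
ABt [0.5577 0.1423 0.1285] [0.0012 0.0022 0.0011]
[0.55824672 0.14531172 0.136     ] [0.55885512 0.14685185 0.136     ] [0.55691814 0.14041221 0.136     ]
guide [0.607456   0.35905287 0.1       ] [0.60793676 0.36110406 0.1       ]
5.9167 [ 0.38184213 -0.31938164  0.22061437]
6.525 [ 0.39363448 -0.3039004   0.34051333]
```

View pics/CD.png

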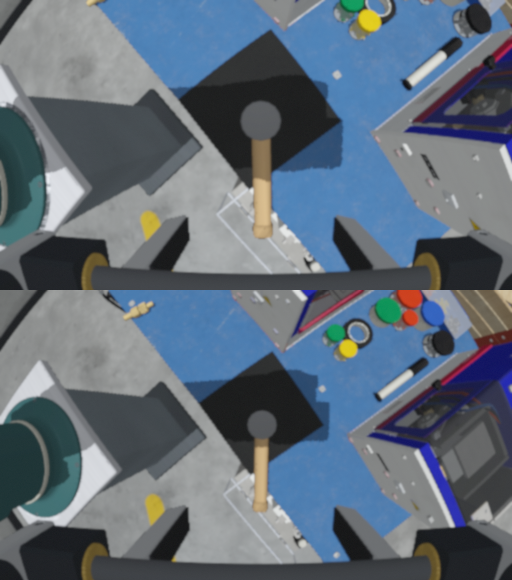

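In C the head's top face is at about (261,121), with the handle down to (262,232). In D the head is at about (262,134), with the handle down to (260,217). The mat is fully visible in both. Next I triangulate the head top, the handle end and the mat corners.

Run:
```python
from h import *
I={};P={}
for n,(u,v) in (('C',(261,121)),('D',(262,134))):
    i=I[n]=np.load(f'pics/w{n}.npy',allow_pickle=True).item(); g=cv2.imread(f'pics/w{n}.png'); hsv=cv2.cvtColor(g,cv2.COLOR_BGR2HSV)
    m=cv2.inRange(hsv,(8,70,90),(25,255,255)); m[:v]=0;m[:,:225]=0;m[:,295:]=0
    m[240:]=0
    k,l,s,c=cv2.connectedComponentsWithStats(m); j=1+np.argmax(s[1:,4]); ys,xs=np.where(l==j)
    ends=[]; 
    ln=cv2.fitLine(np.column_stack([xs,ys]).astype(np.float32),cv2.DIST_L2,0,.01,.01).ravel(); print(n,'handle',s[j],ln)
    x0,y0=u-40,v-40; cr=cv2.resize(g[y0:y0+80,x0:x0+80],None,fx=4,fy=4,interpolation=cv2.INTER_CUBIC)
    h=cv2.HoughCircles(cv2.medianBlur(cv2.cvtColor(cr,cv2.COLOR_BGR2GRAY),5),cv2.HOUGH_GRADIENT,1.5,20,param1=60,param2=20,minRadius=45,maxRadius=95)
    print('head',[] if h is None else [(round(x/4+x0-.4,1),round(y/4+y0-.4,1),r/4) for x,y,r in h[0][:3]])
    b=cv2.inRange(hsv,(0,0,0),(180,255,55)); b[235:]=0; b=cv2.morphologyEx(b,cv2.MORPH_OPEN,np.ones((5,5)))
    cs=cv2.findContours(b,0,2)[0]; cs=[c for c in cs if cv2.pointPolygonTest(cv2.convexHull(c),(u,v),False)>0]; c=max(cs,key=cv2.contourArea)
    c=cv2.convexHull(c)[:,0].astype(float)
    P[n]=[c[np.argmax(c@d)] for d in (np.array([0,-1]),np.array([1,0]),np.array([-1,0]),np.array([0,1]))]; print('mat',P[n])
    for f in (ln[2:]+ (np.array([0,0])),): pass
    for vv in (v+40,v+80):
        uu=ln[2]+(vv-ln[3])*ln[0]/ln[1]; print('hpt',onz(i,(uu,vv),.055,1).round(4))
for k in range(4):
    p,e=tri([ray(I[n],P[n][k],1) for n in 'CD']); print('corner',p.round(4),np.round(e,4),[onz(I[n],P[n][k],.004,1).round(4) for n in 'CD'])
```

```text
C handle [ 252  139   20   99 1686] [1.9153573e-02 9.9981654e-01 2.6163226e+02 1.8743298e+02]
head [(np.float32(260.2), np.float32(120.5), np.float32(20.25)), (np.float32(265.0), np.float32(122.0), np.float32(15.225)), (np.float32(235.4), np.float32(146.8), np.float32(15.825))]
mat [array([271.,  34.]), array([337., 118.]), array([181., 102.]), array([250., 182.])]
hpt [ 0.396  -0.3014  0.055 ]
hpt [ 0.3654 -0.3395  0.055 ]
D handle [253 149  16  73 937] [ 1.7831052e-02 -9.9984103e-01  2.6050372e+02  1.8361046e+02]
head [(np.float32(261.2), np.float32(134.7), np.float32(14.8125)), (np.float32(259.7), np.float32(139.5), np.float32(16.65)), (np.float32(276.5), np.float32(161.3), np.float32(23.5125))]
mat [array([273.,  66.]), array([320., 132.]), array([202., 116.]), array([252., 178.])]
hpt [ 0.3858 -0.3142  0.055 ]
hpt [ 0.3438 -0.3666  0.055 ]
corner [ 0.5125 -0.1833  0.0166] [0.0007 0.0007] [array([ 0.5149, -0.1801,  0.004 ]), array([ 0.5151, -0.182 ,  0.004 ])]
corner [ 0.5103 -0.3256  0.0037] [0.0006 0.0006] [array([ 0.5102, -0.3262,  0.004 ]), array([ 0.5103, -0.325 ,  0.004 ])]
corner [ 0.3664 -0.1796  0.0339] [0.0004 0.0004] [array([ 0.3614, -0.1725,  0.004 ]), array([ 0.3628, -0.1752,  0.004 ])]
corner [ 0.3767 -0.3058  0.1007] [0.0008 0.0008] [array([ 0.3617, -0.3187,  0.004 ]), array([ 0.364 , -0.3173,  0.004 ])]
```

Run:
```python
from h import *
I={n:np.load(f'pics/w{n}.npy',allow_pickle=True).item() for n in 'CD'}
t=robot.camera_info('top');s=robot.camera_info('side')
U={'C':(260.5,120.5),'D':(261.3,134.7)}
h=[onz(I[n],U[n],.080,1) for n in 'CD'];print(h, tri([ray(I[n],U[n],1) for n in 'CD']+[ray(t,(360,231)),ray(s,(231,257))]))
H=(h[0]+h[1])/2; yaw=np.radians(51.3); x=np.array([np.cos(yaw),np.sin(yaw)]); g=H[:2]-.055*x; print('grip',g)
# perpendicular offset of handle points vs. head axis line
for p in ((.396,-.3014),(.3654,-.3395),(.3858,-.3142),(.3438,-.3666)): d=np.array(p)-H[:2]; print('off',x[0]*d[1]-x[1]*d[0])
R=down(yaw-np.pi/2); print(robot.get_state()['tool_rot'].round(3),R.round(3))
robot.gripper_to(.06)
robot.move_linear(np.array([*g,.16]),.25,frame=R)
print(robot.move_linear(np.array([*g,.0425]),.15,threshold=8))
print(robot.get_state()['time'],robot.get_state()['ee_pos'],robot.get_state()['force'])
robot.gripper_to(.0)
st=robot.get_state();print(st['time'],st['ee_pos'],st['opening'],st['grasp_force'],st['force'],st['qpos'].round(3))
np.save('pics/grip.npy',dict(pos=st['ee_pos'],yaw=yaw,head=H))
```

```text
[array([ 0.4260058 , -0.26448864,  0.08      ]), array([ 0.42547364, -0.26414462,  0.08      ])] (array([ 0.42706422, -0.26333178,  0.07454066]), [np.float64(0.0014898329816560908), np.float64(0.001940973740830498), np.float64(0.001876819804081476), np.float64(0.0023232668272821647)])
grip [ 0.39135138 -0.3072403 ]
off 2.3679195770818368e-05
off 8.310445393332894e-05
off -1.9036650475198064e-05
off -3.674734256317591e-06
[[ 0.611  0.792  0.001]
 [ 0.792 -0.611 -0.001]
 [ 0.     0.001 -1.   ]] [[ 0.625  0.78   0.   ]
 [ 0.78  -0.625  0.   ]
 [ 0.     0.    -1.   ]]
False
9.025 [ 0.39185271 -0.30762412  0.04339456] [-0.59368017  0.10769184 -0.35465254]
9.7083 [ 0.39137192 -0.30733049  0.04254693] 0.021398108672251306 29.94387835264206 [ 0.92702554 -0.42530334 -0.16849963] [ 0.615  0.417 -0.013  2.05   0.009  0.675 -0.08 ]
```

Run:
```python
from h import *
G=np.load('pics/grip.npy',allow_pickle=True).item()
st=robot.get_state(); p=st['ee_pos']
off=st['tool_rot'].T@np.array([*(G['head'][:2]-G['pos'][:2]),0]); print('head in tool',off)
robot.move_linear(np.array([p[0],p[1],.28]),.2)
st=robot.get_state();print(st['time'],st['opening'],st['force'],st['moment'])
az0=np.arctan2(p[1],p[0])
robot.goto_joints(polar(.385,az0,.28)); 
S=np.array([.6085,.3592]); az=np.arctan2(S[1],S[0])-.08; R=down(az)
T=S-(R@off)[:2]; print('T',T)
robot.goto_joints(polar(.385,np.arctan2(T[1],T[0]),.28))
print(robot.get_state()['time'],robot.get_state()['ee_pos'])
robot.move_ptp(np.array([*T,.28]),R)
robot.move_linear(np.array([*T,.24]),.15)
st=robot.get_state();print(st['time'],st['ee_pos'],st['opening'],st['qpos'].round(2),st['tool_rot'].round(3))
i=snap('wE'); cv2.imwrite('pics/topE.png',robot.grab_frame('top')[:,:,::-1]);cv2.imwrite('pics/sideE.png',robot.grab_frame('side')[:,:,::-1])
a=cv2.imread('pics/wE.png')[:290]; b=cv2.resize(cv2.imread('pics/topE.png')[110:260,90:290],None,fx=2,fy=2); c=cv2.resize(cv2.imread('pics/sideE.png')[100:250,170:298],None,fx=2,fy=2)
m=np.zeros((600,512,3),np.uint8); m[:290]=a; m[290:590,:256]=b[:,72:328]; m[290:590,256:]=c; cv2.imwrite('pics/E.png',m)
```

```text
head in tool [ 5.50575333e-02 -7.47869957e-05 -2.96232339e-06]
11.05 0.021550134513632465 [ 0.49367106  0.59290874 -3.9994381 ] [-0.16992219  0.23845905  0.04442972]
T [0.63267684 0.30973468]
13.2083 [0.34622579 0.16856832 0.27990792]
14.8417 [0.63248393 0.30960339 0.2409076 ] 0.02140642885815686 [-0.51  0.53  0.01  1.34 -0.01  1.26 -0.04] [[-0.438  0.899  0.   ]
 [ 0.899  0.438  0.   ]
 [ 0.     0.    -1.   ]]
```

View pics/E.png

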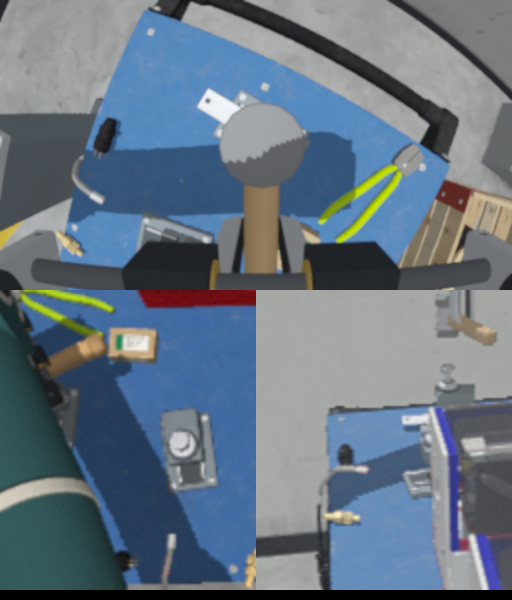

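The mallet is held over the loaded stand. The head's centre is at about (263,146) in the wrist view, covering the stem, and the side view shows the handle above the stem, clear of it. I check for sag with the projected head-top position, then strike.

Run:
```python
from h import *
i=np.load('pics/wE.npy',allow_pickle=True).item(); st=robot.get_state(); p=st['ee_pos']; R=st['tool_rot']
g=cv2.medianBlur(cv2.cvtColor(cv2.imread('pics/wE.png'),cv2.COLOR_BGR2GRAY),5)
print(cv2.HoughCircles(g[80:220,190:340],cv2.HOUGH_GRADIENT,1.5,30,param1=80,param2=20,minRadius=32,maxRadius=55)[0][:3]+np.array([190,80,0]))
for sag in (-6,-3,0,3,6,10):
    a=np.radians(sag); x,z=.055,.0375; hx=x*np.cos(a)-z*np.sin(-a)*1; hz=z*np.cos(a)-x*np.sin(a)   # head pitches down by sag
    w=p+R[:,0]*hx+np.array([0,0,hz]); rim=w
    c=cv2.Rodrigues(i['rvec'])[0]@w+i['tvec']; t=np.arctan2(np.hypot(c[0],c[1]),c[2]); q=c[:2]/np.hypot(*c[:2])*t*i['fx']+np.array([i['cx'],i['cy']]); print(sag,q.round(1),'r',(.022/np.linalg.norm(c)*i['fx']).round(1))
```

```text
[[259.75       145.25        42.34999847]
 [237.25       113.75        47.45000076]
 [321.25       166.25        36.34999847]]
-6 [263.2 157.7] r 46.0
-3 [263.1 152.7] r 45.2
0 [263.1 148. ] r 44.4
3 [263.  143.8] r 43.6
6 [263.  140.1] r 42.7
10 [262.9 135.8] r 41.6
```

Run:
```python
from h import *
p=robot.get_state()['ee_pos']; T=np.array([.63268,.30973])
robot.move_linear(np.array([*T,.1535]),.3)
s=robot.get_state(); print(s['time'],s['ee_pos'],s['force'],s['opening'])
robot.move_linear(np.array([*T,.24]),.25)
s=robot.get_state(); print(s['time'],s['ee_pos'],s['force'],s['moment'],s['opening'])
snap('wF'); g=cv2.medianBlur(cv2.cvtColor(cv2.imread('pics/wF.png'),cv2.COLOR_BGR2GRAY),5)
print(cv2.HoughCircles(g[80:220,190:340],cv2.HOUGH_GRADIENT,1.5,30,param1=80,param2=20,minRadius=32,maxRadius=55)[0][:3]+np.array([190,80,0]))
```

```text
15.4333 [0.63295549 0.30988276 0.15492841] [-0.586653   -1.87248143  1.78138796] 0.02205803350667001
15.9333 [0.63314691 0.31007675 0.24232457] [ 0.88480889 -0.45470877 -3.42396032] [-0.19858413  0.04036437  0.0376595 ] 0.021432947952604677
[[258.25       151.25        43.54999924]
 [312.25       173.75        44.        ]]
```

The force changed by about 5.5 N at the end of the blow, with the face roughly 21 mm below the stem's rest height, so the stem went nearly to its stop. The mallet shifted only about 3° in the grip. I now carry it back.

Run:
```python
from h import *
G=np.load('pics/grip.npy',allow_pickle=True).item(); g=G['pos'][:2]; yaw=G['yaw']
p=robot.get_state()['ee_pos']; robot.move_linear(np.array([.63268,.30973,.28]),.2)
robot.goto_joints(polar(.385,np.arctan2(p[1],p[0]),.28))
robot.goto_joints(polar(.385,np.arctan2(g[1],g[0]),.28))
print(robot.get_state()['time'],robot.get_state()['ee_pos'])
R=down(yaw-np.pi/2)
robot.move_ptp(np.array([*g,.28]),R)
robot.move_linear(np.array([*g,.07]),.2)
hit=robot.move_linear(np.array([*g,.0420]),.04,threshold=5)
s=robot.get_state(); print(hit,s['time'],s['ee_pos'],s['force'],s['qpos'].round(2))
snap('wG')
```

```text
19.1833 [ 0.30338232 -0.23717335  0.27995994]
False 21.7583 [ 0.39144643 -0.30737883  0.04209091] [ 0.10627862  0.64970113 -2.99661448] [ 0.6   0.42  0.    2.05 -0.    0.67 -0.07]
```

Run:
```python
from h import *
G=np.load('pics/grip.npy',allow_pickle=True).item(); g=G['pos'][:2]
hit=robot.move_linear(np.array([*g,.0395]),.02,threshold=4)
s=robot.get_state(); print(hit,s['time'],s['ee_pos'],s['force'])
robot.gripper_to(.03); robot.gripper_to(.06); robot.pause(.3)
s=robot.get_state(); print(s['opening'],s['force'],s['time'])
robot.move_linear(np.array([*g,.22]),.12)
snap('wH')
robot.goto_joints(polar(.385,np.arctan2(g[1],g[0]),.30)); robot.goto_joints(polar(.385,.9,.35))
cv2.imwrite('pics/topH.png',robot.grab_frame('top')[:,:,::-1]);cv2.imwrite('pics/sideH.png',robot.grab_frame('side')[:,:,::-1]); print(robot.get_state()['time'])
m=np.zeros((600,800,3),np.uint8); m[:290,:512]=cv2.imread('pics/wH.png')[:290]
m[290:590,:700]=cv2.resize(cv2.imread('pics/topH.png')[120:270,110:460],None,fx=2,fy=2)
m[:280,520:780]=cv2.resize(cv2.imread('pics/sideH.png')[230:300,190:255],None,fx=4,fy=4)
cv2.imwrite('pics/H.png',m)
```

```text
True 22.0167 [ 0.39143655 -0.30779214  0.03962824] [ 0.23933824 -1.95026173  2.12277611]
0.06009537457078052 [-0.19212277  0.06954105 -0.01218693] 23.3417
27.9833
```

View pics/H.png

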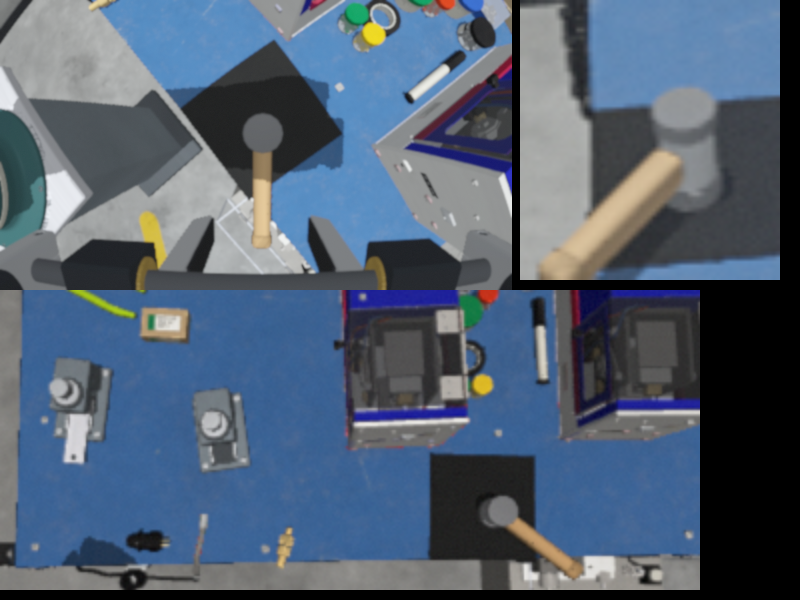

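The mallet stands upright on the mat, with its head at about (262,132) in the wrist view. Both stems are up, and the bystanders are where they were. Handing in.

```bash
python3 -c "
from rig import robot
print(robot.sign_off())"
```

```text
the job is handed in; nothing more can be done
None
```

I struck the loaded stand's stem about 21 mm down with the mallet head, stood the mallet back upright on the mat and handed the job in at about 28 s; I did not see the stamp mark itself, so the stamp working is inferred from the depth, speed and force of the blow.

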